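# Slide a slotted spacer onto a jig stud and cross its slot

## Task

Pack up the jig rest: slide the loose slotted spacer sideways onto the stud, under its head and around the flats; the stud is clamped up to a finger's width off the block's centre, so feel for it and never push the spacer hard (stay below 25 N). Lower it to lie flat on the spacer already there and turn it a quarter turn, so that its slot lies crosswise to the first one's and it cannot slip off again, then let go. Leave the hammer, the plain ring and the piece of angle iron where they are.

Things in the scene. Friction and masses are not known exactly. Their poses are not given: they have to be found in the camera images.
- spacer_mid (a point): Centre, half-way up, of the loose slotted spacer: a steel disc 60 mm in diameter, 12 mm thick, about 0.2 kg, lying flat on the bench. Two opposite sides are cut to flats 54 mm apart, 26 mm long, parallel to the slot: grip there from above. x axis: from the centre out through the slot's mouth; z up. Not the plain ring of the same size.
- slot_mouth (a point): Mouth of the loose spacer's keyhole slot, on the rim, half-way up, 30 mm from the disc's centre, axes as there. From the centre outwards: a round bore 17 mm in diameter; then a straight slot 9 mm wide out to the rim, whose edges are chamfered by 1 mm at the mouth (11 mm wide there). Pushed against the stud off-line, the rim just stops on it.
- jig: Jig rest fixed to the bench: steel block 110 (x) by 90 (y) by 36 mm high, origin at the centre of its underside, z up. An upright stud is clamped in the T-slot along its y axis, at x = 0 but anywhere up to 14 mm either side of y = 0: this offset is NOT in the measured poses. The stud is rigid and does not move under 25 N. Nut, 34 mm wide, 36 to 46 mm over the bench.
- flats (a point): Nominal point in the block's middle, 81 mm above the bench (the real stud is up to 14 mm off it along y), axes as the block's. From 68 to 94 mm up, the stud has two flats: 6 mm thick along y, 12 mm long along x. Only here, along the block's x axis (either end), does the 9 mm slot pass. Above, a head 26 mm in diameter, 94 to 106 mm; below, a round neck 12 mm in diameter.
- seat (a point): Nominal middle of the top of the spacer already there, 58 mm above the bench: 48 mm in diameter, 12 mm thick, its slot along the block's x within 6 degrees; a stiff spring washer under it gives about 0.1 mm per N. The loose spacer has 2.5 mm play all round the stud: pushed fully in, its centre is 2.5 mm past the stud. Lowered round the neck it can turn but not come off. Seated, its centre is at 64 mm.
- plain_ring: A bystander: plain steel ring 60 mm in diameter, 12 mm thick, 17 mm hole, no slot, lying flat on the bench; origin at the centre of its underside. It and the slotted spacer may be on either side of the jig.
- hammer: A bystander: hammer 280 mm long lying on the bench beyond the jig; origin on its underside near the middle, x along the handle towards the head.
- angle_iron: A bystander: a 160 mm length of 40 mm angle iron (5 mm thick, 40 mm high) lying on the bench well to the robot's left; origin at the centre of its underside, x along its length.
Not all that is in view belongs to the job. Leave any black or brown look-alike of the part that bears spacer_mid alone.

How it is judged:
By the outcome, as a careful person would: the job done as asked, in the order asked, and still so for the second after the job is handed in, with the robot touching nothing.
It also fails if it takes over 67 s, if anything falls off the work surface, if the arm or the gripper's body presses on something with over 40 N, if the wrist force passes 120 N, or if a joint passes its speed limit or range.

## Robot

A 6-joint arm with a two-finger parallel gripper is mounted at the origin on the work surface. World frame = base frame: x ahead of the robot, y to its left, z up, the work surface at z = 0. Lengths are in m, angles in degrees, forces in N, time in s.
With the tool pointing down it reaches from about 0.3 to 0.75 m from the base axis. Payload 8.5 kg.
Tool frame: the origin (TCP) lies at the very end of the fingers, on their centre line; the grasp point (between the pads) lies 19 mm behind it; z points along the fingers, y is the line along which they close (so a half turn about z gives the same grasp; the last joint's range is limited). The gripper opens to 85 mm and grips with 20 to 120 N. Pads are 22 mm wide; open, the fingers measure 114 mm over their backs; the gripper's body (76 mm by 85 mm) begins 54 mm behind the grasp point. The pads swing forward as they close: fully open they stand 13 mm farther back than shut.
Start: joints at [-12.336, 21.807, 74.336, -0, 83.858, -12.336], TCP at [0.55, 0, 0.231] pointing down, gripper open.
Joint ranges: [-178.18, 178.18], [-50.72, 133.34], [12.68, 142.11], [-81.47, 261.47], [9.98, 163.14], [-165.26, 165.26]. Speed limits (degrees/s): [136.94, 136.94, 180, 180, 180, 180].

## Interface

Orientations are given as a 3x3 rotation matrix whose columns are the frame's x, y, z axes.
In Python, from rig import env, imaging gives the robot as it stands. The module is installed in compiled form; this text tells all that it offers.
- The arm moves only by the tool arm_command, never from a script. Its arguments are lists of equal length, an entry for each row: "turn": the turn, a rotation vector about the tool's x, y, z in units of 5 degrees (1.0 is 5 degrees), a list of three; "xyz": the shift along the tool's x, y, z in units of 50 mm (1.0 is 50 mm), a list of three; "claw": the finger opening in mm, from 0 to 85.4. A call has 1 to 12 rows; each row shifts and turns the commanded pose from where the row before left it, along the tool's axes as they then stand; what a row does not reach is not made up. A row lasts 1/10 s, in which the tool goes at most 50 mm and 8.59 degrees, less where a joint would pass 70% of its speed; a pose out of reach is approached as far as the arm can. A call is refused whole if a number of a shift passes 1 or a number of a turn 1, either way. A call with a gripper value outside its range is refused whole. The fingers move at their own pace and stop on an object; "squeeze" is the grip in N (left out, the last holds). Time passes only in rows, so rows that do not move let the fingers close. It gives the time, the measured TCP pose, the force, the opening and the grip force at its end, in the units of the state.
- env.observe(): the state, without advancing time (a new reading comes with each control period).
- imaging.get_image(name): name is "scene" or "side" or "wrist"; returns (picture, depth): 420x560x3 uint8, blue, green, red; 420x560 float32, m along the optical axis (not along the pixel's ray), 0 where there is no reading.
- imaging.camera_info(name): a dict with "camera_matrix" (3x3 intrinsics, pixels), "rvec" (rotation vector, rad) and "tvec" (3), from world to camera coordinates, as OpenCV has them. Camera axes: x right, y down, z forward; pixel columns grow to the right and rows downward; lengths in m; the calibration is good to about 2 mm. A picture is of the moment at which its call begins: read the wrist's pose just before it. camera_info takes no time and is no camera call; for the wrist camera it gives the pose at the moment of the call.
- env.close_job(): hands the job in; it is judged then, once.
The state is a dict: "time_s": time; "q": joint angles; "qvel": joint speeds; "joint_efforts": joint torques, N m; "position": TCP position; "tool_rot": TCP orientation; "ft_force": force on the tool from outside, world axes, zero at the start; "wrist_torque": the same for the moment, N m; "grip_width": finger opening in m; "gripper_force": force on a finger pad.
Only numpy, scipy, OpenCV 4.12 (cv2) and the standard library are available. Lean on these libraries where they do the work, as an engineer would, in place of code of your own. Each camera call takes 0.05 s, during which the arm holds its last target. There are 200 camera calls.

## Working session

There is one attempt and no reset: what is moved stays moved. The work goes in short steps, Python scripts to look and compute and a tool call to move; the robot and the scene stay as the last step left them, time stands still between calls to the robot, and variables do not carry over. Pictures are saved under pics/ and viewed, at most 10 in all, crops included, and the job is handed in when it is done.

Besides the shell and the picture viewer there is one more tool, called by a JSON object that holds its "method" and its "body". arm_command: Moves the arm, as the interface text tells. Its arguments: {"type":"object","properties":{"turn":{"type":"array"},"xyz":{"type":"array"},"claw":{"type":"array"},"squeeze":{"type":"number"}},"required":["turn","xyz","claw"]}

```bash
mkdir -p pics
cat > h.py <<'E'
import numpy as np, cv2
from rig import env, imaging
def cam(n):
    c=imaging.camera_info(n); K=np.array(c["camera_matrix"],float); R=cv2.Rodrigues(np.array(c["rvec"],float))[0]; t=np.array(c["tvec"],float).ravel(); return K,R,t
def grab(n,fn):
    C=cam(n); p,d=imaging.get_image(n); cv2.imwrite(f"pics/{fn}.png",p); np.savez(f"pics/{fn}.npz",p=p,d=d,K=C[0],R=C[1],t=C[2]); return p,d,C
def load(fn):
    z=np.load(f"pics/{fn}.npz"); return z["p"],z["d"],(z["K"],z["R"],z["t"])
def onplane(uv,z,C):
    K,R,t=C; uv=np.atleast_2d(np.array(uv,float)); r=(np.linalg.inv(K)@np.c_[uv,np.ones(len(uv))].T).T@R; o=-R.T@t
    return o+r*((z-o[2])/r[:,2])[:,None]
def cloud(d,C):
    K,R,t=C; v,u=np.indices(d.shape); X=np.stack([(u-K[0,2])/K[0,0]*d,(v-K[1,2])/K[1,1]*d,d],-1); return (X-t)@R
def proj(P,C):
    K,R,t=C; q=(np.atleast_2d(P)@R.T+t)@K.T; return q[:,:2]/q[:,2:]
E
python3 - <<'E'
from h import *
for n in("scene","side"):
    p,d,C=grab(n,n+"0"); print(n,C[0][0,0],-C[1].T@C[2],C[1][2])
s=env.observe(); print(s["time_s"],s["position"],s["tool_rot"],s["ft_force"],s["grip_width"])
E
```

```text
scene 465.9709402926536 [1.51821522 0.2475957  0.89866448] [-0.75788689 -0.12029276 -0.64119975]
side 481.6705703540086 [ 0.37304661 -0.74273732  0.91107053] [ 0.16234733  0.69778186 -0.69767028]
0.1 [5.49733198e-01 7.09301844e-05 2.30773346e-01] [[ 3.32830123e-07  9.99999179e-01 -1.28107967e-03]
 [ 9.99999947e-01  8.34979577e-08  3.24982127e-04]
 [ 3.24981967e-04 -1.28107971e-03 -9.99999127e-01]] [ 0.35628172  1.1719993  -0.42789741] 0.08547424828348067
```

View pics/scene0.png

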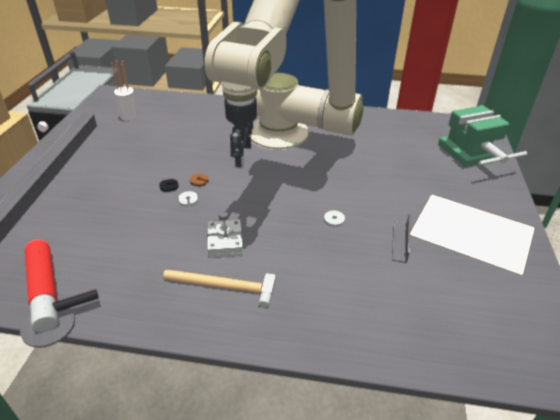

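View pics/side0.png

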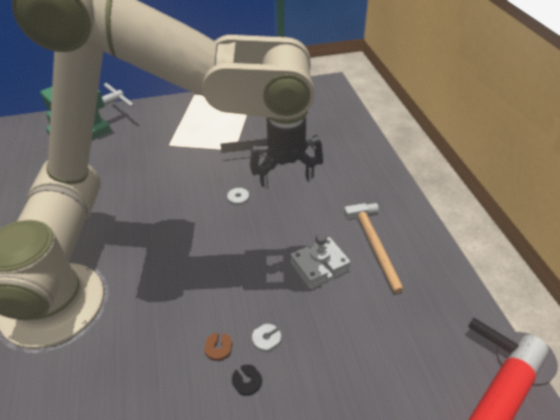

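Scene: slotted silver spacer at about (188,198), plain ring (335,218), jig (225,237), black/brown look-alikes at (169,185)/(199,179). Side: spacer (266,337), ring (238,196), jig (320,260), hammer to the right of it.

Run:
```python
from h import *
def blob(p,seed,r,th,z,C):
    g=p.min(2); m=np.zeros_like(g); u,v=seed; m[v-r:v+r,u-r:u+r]=(g[v-r:v+r,u-r:u+r]>th)*255
    c=max(cv2.findContours(m,0,1)[0],key=cv2.contourArea)[:,0]; return onplane(c,z,C)
for n,s in(("scene",(188,198)),("side",(266,337))):
    p,d,C=load(n+"0"); w=blob(p,s,20,120,.012,C)[:,:2].astype(np.float32)
    (c,r)=cv2.minEnclosingCircle(w); print(n,"spacer",c,r)
    X=cloud(d,C)
    # jig top
    u,v=((225,237) if n=="scene" else (320,260)); S=X[v-40:v+40,u-45:u+45].reshape(-1,3)
    T=S[(S[:,2]>.031)&(S[:,2]<.041)]; print("jig top",len(T),cv2.minAreaRect(T[:,:2].astype(np.float32)), T.mean(0))
    H=S[(S[:,2]>.09)&(S[:,2]<.115)]; print("head",len(H),H.mean(0) if len(H) else 0, H.min(0) if len(H) else 0,H.max(0) if len(H) else 0)
    Q=cv2.resize(p[v-40:v+40,u-50:u+50],None,fx=4,fy=4,interpolation=2); su,sv=s
    P=cv2.resize(p[sv-40:sv+40,su-50:su+50],None,fx=4,fy=4,interpolation=2)
    cv2.imwrite(f"pics/c_{n}.png",np.vstack([Q[:300],P[:300]])[:600])
a=cv2.imread("pics/c_scene.png");b=cv2.imread("pics/c_side.png");cv2.imwrite("pics/c.png",np.hstack([a,b])[:600])
```

```text
scene spacer (0.4485701322555542, -0.202263742685318) 0.11621689796447754
jig top 678 ((0.6196203231811523, -0.04639860615134239), (0.11835537105798721, 0.08931247889995575), 16.10161781311035) [ 0.6305832  -0.04442802  0.03567607]
head 77 [ 0.62322063 -0.04350352  0.10279278] [ 0.60827117 -0.05628716  0.09154341] [ 0.63397868 -0.03157359  0.10919708]
side spacer (0.45243585109710693, -0.206025630235672) 0.032785944640636444
jig top 1036 ((0.618583083152771, -0.047072283923625946), (0.1124681681394577, 0.09254851937294006), 15.15631103515625) [ 0.614925   -0.05535943  0.03619434]
head 103 [ 0.61663535 -0.04894192  0.10403598] [ 0.60511789 -0.0600444   0.09127826] [ 0.62898801 -0.0341903   0.10971606]
```

View pics/c.png

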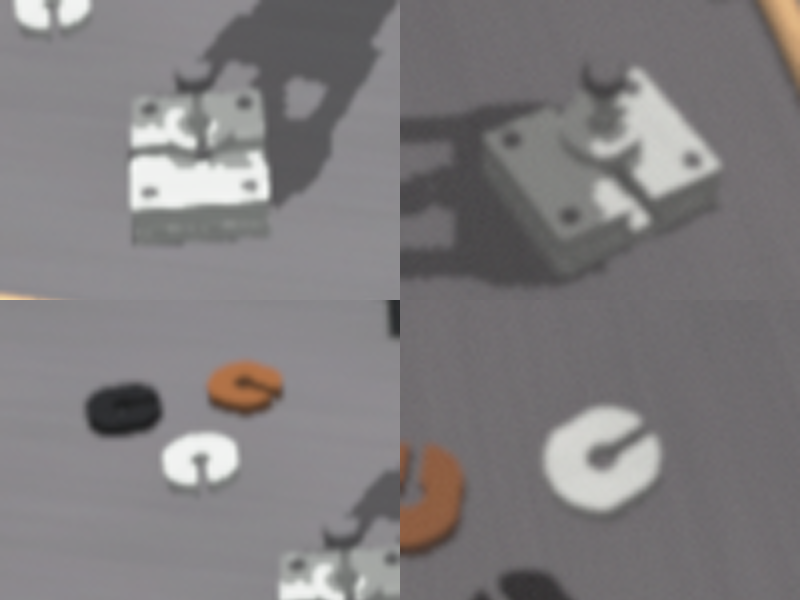

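The spacer's slot mouth points roughly +x (away from robot), side view centre (266,337) and mouth (278,329). The jig is yawed by roughly 15°. I'll work out the slot direction and where the wrist camera is.

Run:
```python
from h import *
p,d,C=load("side0"); a=onplane([[266.5,336.5],[278.5,329]],.012,C); v=a[1]-a[0]; print(a,np.degrees(np.arctan2(v[1],v[0])))
p,d,C=load("scene0"); a=onplane([[188,197.5],[188,204]],.012,C); v=a[1]-a[0]; print(a,np.degrees(np.arctan2(v[1],v[0])))
K,R,t=cam("wrist"); s=env.observe(); Rt=np.array(s["tool_rot"]); print(K[0,0],Rt.T@(-R.T@t-s["position"]),Rt.T@R.T)
```

```text
[[ 0.45302752 -0.20798402  0.012     ]
 [ 0.48161829 -0.19661668  0.012     ]] 21.68216455901723
[[ 0.45422242 -0.20571452  0.012     ]
 [ 0.48465701 -0.19588195  0.012     ]] 17.90420450142325
300.5507393659682 [ 8.29551070e-02 -1.37662304e-05 -1.42472920e-01] [[-5.88379585e-04 -9.46212622e-01 -3.23544940e-01]
 [ 9.99999766e-01 -6.69716261e-04  1.40056379e-04]
 [-3.49206421e-04 -3.23544781e-01  9.46212795e-01]]
```

{"method": "arm_command", "body": {"turn": [[0,0,0],[0,0,0],[0,0,0],[0,0,0],[0,0,0]], "xyz": [[-0.82,-0.39,0],[-0.82,-0.39,0],[-0.82,-0.39,0],[-0.82,-0.39,0],[-0.82,-0.39,0]], "claw": [85,85,85,85,85]}}

```text
time_s: 0.6
position: [0.4514, -0.2063, 0.2311]
tool_rot: [[-0.0, 1.0, -0.0], [1.0, 0.0, 0.0], [0.0, -0.0, -1.0]]
ft_force: [1.0, 0.0, 0.4]
grip_width: 0.0848
gripper_force: 0.0
```

{"method": "arm_command", "body": {"turn": [[0,0,1],[0,0,1],[0,0,1],[0,0,1],[0,0,1],[0,0,1],[0,0,1],[0,0,1],[0,0,1],[0,0,1],[0,0,1],[0,0,1]], "xyz": [[0,0,0.1],[0,0,0.1],[0,0,0.1],[0,0,0.1],[0,0,0.1],[0,0,0.1],[0,0,0.1],[0,0,0.1],[0,0,0.1],[0,0,0.1],[0,0,0.1],[0,0,0.1]], "claw": [85,85,85,85,85,85,85,85,85,85,85,85]}}

```text
time_s: 1.8
position: [0.4523, -0.2049, 0.1708]
tool_rot: [[0.868, 0.497, -0.001], [0.497, -0.868, 0.0], [-0.0, -0.001, -1.0]]
ft_force: [0.3, 0.6, -0.2]
grip_width: 0.085
gripper_force: 0.0
```

{"method": "arm_command", "body": {"turn": [[0,0,1],[0,0,1],[0,0,0]], "xyz": [[0,0,0],[0,0,0],[0,0,0]], "claw": [85,85,85]}}

```text
time_s: 2.1
position: [0.4523, -0.2049, 0.1711]
tool_rot: [[0.94, 0.341, -0.001], [0.341, -0.94, 0.0], [-0.0, -0.001, -1.0]]
ft_force: [-1.2, 0.1, -0.2]
grip_width: 0.0849
gripper_force: 0.0
```

Run:
```python
from h import *
p,d,C=grab("wrist","w1"); s=env.observe(); R=np.array(s["tool_rot"]); print(s["position"],s["q"],R[:,0],s["ft_force"])
print("expected px",proj([.4525,-.2065,.012],C))
```

```text
[ 0.45237864 -0.20491202  0.1711191 ] [-3.80547774e+01  1.97310815e+01  8.83989683e+01  1.38562328e-04
  7.19004975e+01  3.18370249e+01] [ 9.39045273e-01  3.43793393e-01 -2.79287205e-04] [ 0.98875214 -0.25302275 -0.48256938]
expected px [[279.83570936 195.38784833]]
```

View pics/w1.png

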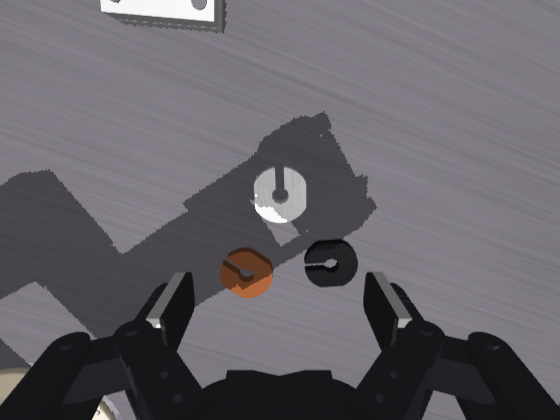

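The spacer sits at (280,194) in the wrist view with its slot pointing straight up in the picture (already aligned with tool x); brown/black look-alikes at (246,272) and (331,263) are clear of the fingers. Now I'll refine.

Run:
```python
from h import *
p,d,C=load("w1"); s=env.observe(); R=np.array(s["tool_rot"]); P=np.array(s["position"])
m=np.zeros(p.shape[:2],np.uint8); m[155:235,240:320]=(p.min(2)[155:235,240:320]>135)*255
c=max(cv2.findContours(m,0,1)[0],key=cv2.contourArea)
w=onplane(c[:,0],.012,C); w=w[abs(np.hypot(*(w[:,:2]-w[:,:2].mean(0)).T)-29)>-1]
tl=(w-P)@R; hull=tl[:,:2]; print("tool x range",hull[:,0].min(),hull[:,0].max(),"y",hull[:,1].min(),hull[:,1].max())
print("depth check", cloud(d,C)[194,262], cloud(d,C)[200,295])
# slot: dark pixels inside hull
h=cv2.convexHull(c); f=np.zeros_like(m); cv2.fillPoly(f,[h],255); f=cv2.erode(f,np.ones((3,3)))
sl=(f>0)&(p.min(2)<125); v,u=np.nonzero(sl); q=((onplane(np.c_[u,v],.012,C)-P)@R)[:,:2]
print(len(q),"slot range",q.min(0),q.max(0)); k=q[:,0]>q[:,0].max()-.016
print("slot line fit",np.polyfit(q[k,0],q[k,1],1), q[k].mean(0), "bore",q[q[:,0]<q[:,0].min()+.015].mean(0))
e,_=cv2.minEnclosingCircle((hull*1000).astype(np.float32)),0; print(e)
```

```text
tool x range -0.0310683656068469 0.02922487537757851 y -0.025525594887140846 0.028103621956963747
depth check [ 0.44757863 -0.18859185  0.01195352] [ 0.45299212 -0.22322876  0.01115229]
374 slot range [-0.00865479 -0.00656768] [0.02822769 0.01009457]
slot line fit [0.01870849 0.00051704] [0.02031815 0.00089716] bore [-0.00075425  0.0014398 ]
((-0.7065110802650452, 1.479085087776184), 30.41192626953125)
```

{"method": "arm_command", "body": {"turn": [[0,0,-0.1],[0,0,-0.1],[0,0,0],[0,0,0],[0,0,0],[0,0,0]], "xyz": [[-0.014,0.026,0.7],[0,0,0.7],[0,0,0.7],[0,0,0.6],[0,0,0.4],[0,0,0.2]], "claw": [66,66,66,66,66,66]}}

```text
time_s: 2.75
position: [0.4517, -0.2061, 0.0047]
tool_rot: [[0.933, 0.36, -0.002], [0.36, -0.933, 0.002], [-0.001, -0.002, -1.0]]
ft_force: [-0.7, 0.0, 0.8]
grip_width: 0.0663
gripper_force: 0.0
```

{"method": "arm_command", "body": {"turn": [[0,0,0],[0,0,0],[0,0,0]], "xyz": [[0,0,0.06],[0,0,0.04],[0,0,0]], "claw": [66,66,66]}}

```text
time_s: 3.05
position: [0.4526, -0.2067, 0.002]
tool_rot: [[0.933, 0.359, 0.001], [0.359, -0.933, -0.001], [0.001, 0.001, -1.0]]
ft_force: [-0.9, -0.3, -0.0]
grip_width: 0.0659
gripper_force: 0.0
```

{"method": "arm_command", "body": {"turn": [[0,0,0],[0,0,0],[0,0,0],[0,0,0],[0,0,0]], "xyz": [[0,0,0],[0,0,0],[0,0,0],[0,0,0],[0,0,0]], "claw": [40,40,40,40,40], "squeeze": 60}}

```text
time_s: 3.55
position: [0.4527, -0.2068, 0.0026]
tool_rot: [[0.933, 0.359, 0.002], [0.359, -0.933, -0.001], [0.001, 0.002, -1.0]]
ft_force: [-1.5, 0.2, 6.9]
grip_width: 0.0519
gripper_force: 62.0
```

{"method": "arm_command", "body": {"turn": [[0,0,0],[0,0,0],[0,0,0],[0,0,0],[0,0,0],[0,0,0],[0,0,0]], "xyz": [[0,0,-0.2],[0,0,-0.5],[0,0,-0.7],[0,0,-0.7],[0,0,-0.5],[0,0,-0.2],[0,0,0]], "claw": [40,40,40,40,40,40,40]}}

```text
time_s: 4.25
position: [0.4525, -0.2066, 0.1424]
tool_rot: [[0.934, 0.358, 0.002], [0.358, -0.934, -0.001], [0.001, 0.002, -1.0]]
ft_force: [-0.5, -0.5, -2.1]
grip_width: 0.0517
gripper_force: 63.8
```

Run:
```python
from h import *
p,d,C=grab("wrist","w2"); s=env.observe(); R=np.array(s["tool_rot"]); P=np.array(s["position"])
X=(cloud(d,C)-P)@R; np.save("pics/w2X.npy",X)
print(P,s["ft_force"],s["grip_width"])
q=proj(P+R@np.array([0,0,0.]),C); print("tcp px",q)
for z in(-.004,-.01): print(z,proj(P+(R@np.array([[0,0,z],[.03,0,z],[-.03,0,z]]).T).T,C).round().tolist())
```

```text
[ 0.4520256  -0.20625757  0.14111531] [ 0.26316096  0.07880698 -1.90705493] 0.05169547858031716
tcp px [[276.98769623 273.13632561]]
-0.004 [[277.0, 277.0], [277.0, 224.0], [277.0, 324.0]]
-0.01 [[277.0, 283.0], [277.0, 229.0], [277.0, 331.0]]
```

View pics/w2.png

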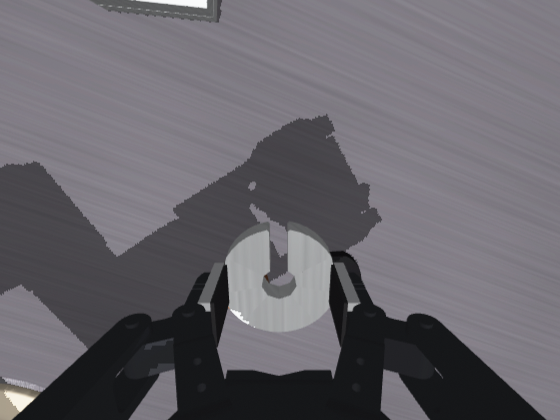

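The spacer is held between the pads, slot mouth up in the picture at (279,225), bore at (279,285). Checking its pose in the tool frame.

Run:
```python
from h import *
p,d,C=load("w2"); X=np.load("pics/w2X.npy"); g=p.min(2)
m=np.zeros(g.shape,np.uint8); m[220:335,222:335]=((g[220:335,222:335]>150)&(X[220:335,222:335,2]<.01)&(d[220:335,222:335]>0))*255
m=cv2.morphologyEx(m,cv2.MORPH_OPEN,np.ones((3,3)))
c=max(cv2.findContours(m,0,1)[0],key=cv2.contourArea); f=np.zeros_like(m); cv2.drawContours(f,[c],-1,255,-1); f=cv2.erode(f&m,np.ones((5,5)))
Q=X[f>0]; A=np.c_[Q[:,:2],np.ones(len(Q))]; co=np.linalg.lstsq(A,Q[:,2],rcond=None)[0]; print("plane slope deg",np.degrees(co[:2]),"top z in tool",co[2],len(Q))
s=env.observe(); R=np.array(s["tool_rot"]); P=np.array(s["position"]); 
w=(onplane(c[:,0],P[2]-co[2],C)-P)@R
print("x",w[:,0].min(),w[:,0].max(),"y",w[:,1].min(),w[:,1].max()); h=cv2.convexHull(c); F=np.zeros_like(m); cv2.fillPoly(F,[h],255); F=cv2.erode(F,np.ones((3,3)))
v,u=np.nonzero((F>0)&(m==0)); q=((onplane(np.c_[u,v],P[2]-co[2],C)-P)@R)[:,:2]
k=(abs(q[:,1])<.02)&(q[:,0]>.012); print("slot",np.polyfit(q[k,0],q[k,1],1),q[k].mean(0)); k=(abs(q[:,1])<.015)&(q[:,0]<.008)&(q[:,0]>-.012); print("bore",q[k].min(0),q[k].max(0))
```

```text
plane slope deg [-0.14869877 -0.07321214] top z in tool -0.010599242810519884 5602
x -0.029329090518608807 0.02898820168901881 y -0.025251291168930285 0.026889114396843983
slot [0.00589877 0.0004661 ] [0.02051719 0.00058713]
bore [-0.01028871 -0.01150619] [0.00792906 0.01264686]
```

{"method": "arm_command", "body": {"turn": [[0,0,0],[0,0,0],[0,0,0],[0,0,0],[0,0,0],[0,0,0.6],[0,0,0.5],[0,0,0]], "xyz": [[0.45,-0.39,0],[0.45,-0.39,0],[0.45,-0.39,0],[0.45,-0.39,0],[0.45,-0.39,0],[0,0,0],[0,0,0],[0,0,0]], "claw": [40,40,40,40,40,40,40,40]}}

```text
time_s: 5.1
position: [0.5217, -0.0747, 0.1396]
tool_rot: [[0.964, 0.267, -0.003], [0.267, -0.964, 0.001], [-0.003, -0.002, -1.0]]
ft_force: [0.7, -0.1, -2.7]
grip_width: 0.0519
gripper_force: 63.8
```

Run:
```python
from h import *
p,d,C=grab("wrist","w3"); s=env.observe(); print(s["position"],s["time_s"],s["ft_force"])
```

```text
[ 0.52179095 -0.07488002  0.13987301] 5.15 [-0.29499171  0.96593532 -2.48998529]
```

View pics/w3.png

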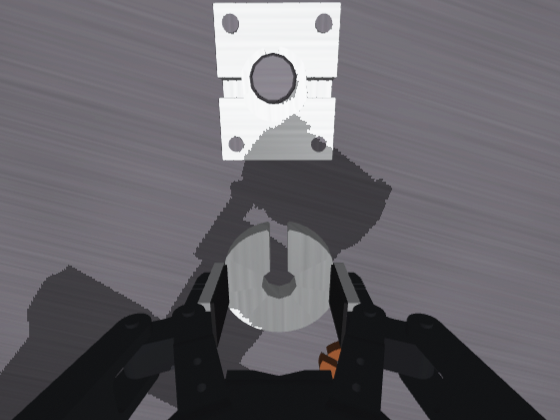

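The wrist view shows the stud head at (273,78) above the block, block edges (213–340, 2–160), nicely aligned with the slot.

```bash
cat > stud.py <<'E'
from h import *
import sys
def run(fn,s):
    p,d,C=load(fn); R=np.array(s["tool_rot"]); P=np.array(s["position"]); W=cloud(d,C); T=(W-P)@R
    m=((W[...,2]>.098)&(W[...,2]<.112)&(d>0)&(T[...,0]>.034)).astype(np.uint8)*255; c=max(cv2.findContours(m,0,1)[0],key=cv2.contourArea)
    (hc,hr)=cv2.minEnclosingCircle(((onplane(c[:,0],.106,C)-P)@R)[:,:2].astype(np.float32)*1000); M=cv2.moments(c); cc=(onplane([[M["m10"]/M["m00"],M["m01"]/M["m00"]]],.106,C)-P)@R*1000
    print("head tool mm",hc,"r",hr,"centroid",cc[0,:2],"world",P+R@np.r_[cc[0,:2]/1000,0],"z",np.median(W[m>0][:,2]))
    b=((W[...,2]>.033)&(W[...,2]<.039)&(d>0)).astype(np.uint8)*255; v,u=np.nonzero(b)
    q=onplane(np.c_[u,v],.036,C)[:,:2].astype(np.float32)*1000; r=cv2.minAreaRect(q); print("block",r)
    t=((q/1000-P[:2])@R[:2,:2]); 
    for sgn in(0,1):   # long sides
        xs=[];ys=[]
        for x in np.arange(.055,.14,.002):
            k=abs(t[:,0]-x)<.001
            if k.sum()>20: xs.append(x);ys.append(t[k,1].min() if sgn else t[k,1].max())
        xs=np.array(xs);ys=np.array(ys);k=abs(ys-np.median(ys))<.004;print("side slope deg",np.degrees(np.polyfit(xs[k],ys[k],1)[0]),np.median(ys))
run(sys.argv[1],env.observe())
E
python3 stud.py w3
```

```text
head tool mm (99.17800903320312, -2.9616692066192627) r 12.673657417297363 centroid [99.56695365 -2.95746577] world [ 0.61691474 -0.04532097  0.13964469] z 0.1057456376786997
block ((617.1010131835938, -46.937583923339844), (109.20307922363281, 89.62128448486328), 15.508353233337402)
side slope deg 0.12492315111404768 0.04317469911322692
side slope deg 0.029289697584115863 -0.045856742792249564
```

{"method": "arm_command", "body": {"turn": [[0,0,0],[0,0,0],[0,0,0],[0,0,0],[0,0,0],[0,0,0],[0,0,0]], "xyz": [[0,-0.07,0.4],[0,0,0.5],[0,0,0.37],[0.3,0,0],[0.4,0,0],[0.3,0,0],[0,0,0]], "claw": [40,40,40,40,40,40,40]}}

```text
time_s: 5.85
position: [0.5705, -0.0582, 0.0769]
tool_rot: [[0.963, 0.269, -0.0], [0.269, -0.963, 0.0], [-0.0, -0.0, -1.0]]
ft_force: [-0.3, -0.3, -1.2]
grip_width: 0.0517
gripper_force: 63.8
```

```bash
python3 - <<'E'
from h import *
p,d,C=grab("wrist","w4"); s=env.observe(); print(s["position"],s["ft_force"])
g=p.min(2); R=np.array(s["tool_rot"]); P=np.array(s["position"]); print(R[:,2])
# spacer sides and slot edges per tool-x scan, sampling the top plane
import numpy as np
for x in(.012,.016,.020,.024):
    ys=np.arange(-.034,.034,.0005); px=proj(P+np.c_[np.full_like(ys,x),ys,np.full_like(ys,-.0106)]@R.T,C)
    val=cv2.remap(g.astype(np.float32),px[:,0].astype(np.float32)[None],px[:,1].astype(np.float32)[None],1)[0]
    print(x,"".join("%d"%min(9,v//26) for v in val))
E
python3 stud.py w4
```

```text
[ 0.56937042 -0.05833258  0.07687597] [-0.50732736 -0.24038115 -2.31271385]
[-1.40420426e-03  3.65286157e-04 -9.99998947e-01]
0.012 2222223333333221003555555555555555555555555555555555555555554223333333333333334555555555555555444455555555555555555555555100123333333322
0.016 2222222222222222225555555544555555555555555555555555555555554333333333333333334555555555555555444555555555555555555555555322222222222222
0.02 2222222233333333333332345555555555555555555555555555555555554333333333333333334555555555555555444555555555555555555543333333333333333332
0.024 2222222345555555555554443322234555555555555555555555555555553455555555555555544555555555555555445555555555554332234544444445555555555554
head tool mm (50.43865203857422, 0.2603292763233185) r 12.94631576538086 centroid [50.87916844  0.12117922] world [ 0.6184154  -0.0447941   0.07681205] z 0.10566366553587822
block ((617.370361328125, -46.85087966918945), (109.36674499511719, 89.47393798828125), 15.513411521911621)
side slope deg 0.14852203288460586 0.046373472337436134
side slope deg 0.2752626583841038 -0.042692114666354954
```

View pics/w4.png

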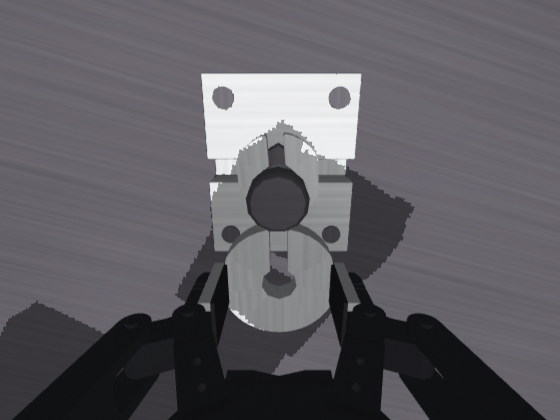

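Slot centre (tool y ≈ 0.3 mm) and stud (≈ 0.2 mm) agree; height is right (mid 81.5 mm). Head at (278,199), spacer at (279,280). Slide in gently.

{"method": "arm_command", "body": {"turn": [[0,0,0],[0,0,0],[0,0,0],[0,0,0],[0,0,0],[0,0,0]], "xyz": [[0.1,0,0],[0.1,0,0],[0.04,0,0],[0.04,0,0],[0.04,0,0],[0,0,0]], "claw": [40,40,40,40,40,40]}}

```text
time_s: 6.5
position: [0.5852, -0.0541, 0.0778]
tool_rot: [[0.964, 0.267, 0.0], [0.267, -0.964, -0.0], [0.0, 0.0, -1.0]]
ft_force: [0.5, 1.1, -0.9]
grip_width: 0.0518
gripper_force: 63.8
```

{"method": "arm_command", "body": {"turn": [[0,0,0],[0,0,0],[0,0,0],[0,0,0],[0,0,0]], "xyz": [[0.04,0,0],[0.04,0,0],[0.04,0,0],[0.04,0,0],[0,0,0]], "claw": [40,40,40,40,40]}}

```text
time_s: 7.0
position: [0.593, -0.0519, 0.0778]
tool_rot: [[0.964, 0.267, 0.0], [0.267, -0.964, -0.0], [0.0, 0.0, -1.0]]
ft_force: [-0.0, -0.7, -1.9]
grip_width: 0.0517
gripper_force: 63.8
```

{"method": "arm_command", "body": {"turn": [[0,0,0],[0,0,0],[0,0,0],[0,0,0],[0,0,0],[0,0,0],[0,0,0]], "xyz": [[0.04,0,0],[0.04,0,0],[0.04,0,0],[0.04,0,0],[0.04,0,0],[0.04,0,0],[0,0,0]], "claw": [40,40,40,40,40,40,40]}}

```text
time_s: 7.7
position: [0.6045, -0.0487, 0.0778]
tool_rot: [[0.964, 0.267, 0.0], [0.267, -0.964, -0.0], [0.0, 0.0, -1.0]]
ft_force: [0.4, 0.1, -1.5]
grip_width: 0.0516
gripper_force: 63.8
```

{"method": "arm_command", "body": {"turn": [[0,0,0],[0,0,0],[0,0,0],[0,0,0],[0,0,0],[0,0,0],[0,0,0]], "xyz": [[0.04,0,0],[0.04,0,0],[0.04,0,0],[0.04,0,0],[0.04,0,0],[0.04,0,0],[0,0,0]], "claw": [40,40,40,40,40,40,40]}}

```text
time_s: 8.4
position: [0.6161, -0.0455, 0.0778]
tool_rot: [[0.964, 0.267, 0.0], [0.267, -0.964, -0.0], [0.0, 0.0, -1.0]]
ft_force: [-1.1, -0.2, -2.2]
grip_width: 0.0521
gripper_force: 63.8
```

{"method": "arm_command", "body": {"turn": [[0,0,0],[0,0,0],[0,0,0],[0,0,0]], "xyz": [[0.02,0,0],[0.02,0,0],[0.02,0,0],[0,0,0]], "claw": [40,40,40,40]}}

```text
time_s: 8.8
position: [0.6188, -0.0447, 0.0778]
tool_rot: [[0.964, 0.267, 0.0], [0.267, -0.964, -0.0], [0.0, 0.0, -1.0]]
ft_force: [-0.3, 0.8, -1.2]
grip_width: 0.0517
gripper_force: 63.8
```

{"method": "arm_command", "body": {"turn": [[0,0,0],[0,0,0]], "xyz": [[0.01,0,0],[0.01,0,0]], "claw": [40,40]}}

```text
time_s: 9.0
position: [0.6195, -0.0445, 0.0778]
tool_rot: [[0.964, 0.267, -0.001], [0.267, -0.964, -0.0], [-0.001, -0.0, -1.0]]
ft_force: [-2.5, -0.7, -0.8]
grip_width: 0.0519
gripper_force: 63.8
```

{"method": "arm_command", "body": {"turn": [[0,0,0],[0,0,0]], "xyz": [[0.01,0,0],[0.01,0,0]], "claw": [40,40]}}

```text
time_s: 9.2
position: [0.6196, -0.0444, 0.0776]
tool_rot: [[0.964, 0.267, -0.003], [0.267, -0.964, -0.0], [-0.003, -0.001, -1.0]]
ft_force: [-6.9, -2.5, 0.5]
grip_width: 0.0516
gripper_force: 64.0
```

Contact felt (~7 N) at full depth; back off 2.5 mm from there and lower.

{"method": "arm_command", "body": {"turn": [[0,0,0],[0,0,0],[0,0,0],[0,0,0],[0,0,0],[0,0,0],[0,0,0],[0,0,0],[0,0,0]], "xyz": [[-0.034,0,0],[-0.034,0,0],[0,0,0.05],[0,0,0.05],[0,0,0.05],[0,0,0.05],[0,0,0.05],[0,0,0.04],[0,0,0]], "claw": [40,40,40,40,40,40,40,40,40]}}

```text
time_s: 10.1
position: [0.6173, -0.0451, 0.0629]
tool_rot: [[0.964, 0.267, -0.001], [0.267, -0.964, 0.0], [-0.0, -0.0, -1.0]]
ft_force: [-0.5, -0.5, -0.7]
grip_width: 0.0515
gripper_force: 63.8
```

{"method": "arm_command", "body": {"turn": [[0,0,0],[0,0,0],[0,0,0]], "xyz": [[0,0,0.02],[0,0,0.02],[0,0,0]], "claw": [40,40,40]}}

```text
time_s: 10.4
position: [0.6173, -0.0451, 0.0613]
tool_rot: [[0.964, 0.267, -0.0], [0.267, -0.964, -0.0], [-0.0, -0.0, -1.0]]
ft_force: [0.0, -0.6, -2.2]
grip_width: 0.0515
gripper_force: 63.8
```

{"method": "arm_command", "body": {"turn": [[0,0,0],[0,0,0],[0,0,0]], "xyz": [[0,0,0.01],[0,0,0.01],[0,0,0]], "claw": [40,40,40]}}

```text
time_s: 10.7
position: [0.6174, -0.0451, 0.0604]
tool_rot: [[0.964, 0.267, 0.0], [0.267, -0.964, -0.0], [0.0, 0.0, -1.0]]
ft_force: [-0.0, 0.6, -1.9]
grip_width: 0.052
gripper_force: 63.9
```

{"method": "arm_command", "body": {"turn": [[0,0,0],[0,0,0],[0,0,0]], "xyz": [[0,0,0.01],[0,0,0.01],[0,0,0]], "claw": [40,40,40]}}

```text
time_s: 11.0
position: [0.6175, -0.0452, 0.0598]
tool_rot: [[0.964, 0.267, 0.0], [0.267, -0.964, -0.0], [0.0, 0.0, -1.0]]
ft_force: [-1.8, 0.3, 4.5]
grip_width: 0.052
gripper_force: 64.4
```

{"method": "arm_command", "body": {"turn": [[0,0,-0.6],[0,0,-1],[0,0,-1],[0,0,-1],[0,0,-1],[0,0,-0.4],[0,0,0]], "xyz": [[0,0,0],[0,0,0],[0,0,0],[0,0,0],[0,0,0],[0,0,0],[0,0,0]], "claw": [40,40,40,40,40,40,40]}}

```text
time_s: 11.7
position: [0.6179, -0.0452, 0.0598]
tool_rot: [[0.76, 0.65, 0.001], [0.65, -0.76, -0.0], [0.001, 0.001, -1.0]]
ft_force: [-0.2, 0.3, 3.9]
grip_width: 0.052
gripper_force: 64.3
```

{"method": "arm_command", "body": {"turn": [[0,0,-1],[0,0,-1],[0,0,-1],[0,0,-1],[0,0,-1],[0,0,-1],[0,0,0]], "xyz": [[0,0,0],[0,0,0],[0,0,0],[0,0,0],[0,0,0],[0,0,0],[0,0,0]], "claw": [40,40,40,40,40,40,40]}}

```text
time_s: 12.4
position: [0.6178, -0.0452, 0.0597]
tool_rot: [[0.334, 0.943, 0.001], [0.943, -0.334, -0.0], [0.0, 0.001, -1.0]]
ft_force: [0.1, 0.3, 3.3]
grip_width: 0.0516
gripper_force: 64.4
```

{"method": "arm_command", "body": {"turn": [[0,0,-1],[0,0,-1],[0,0,-1],[0,0,-1],[0,0,-1],[0,0,-1],[0,0,-1],[0,0,0]], "xyz": [[0,0,0],[0,0,0],[0,0,0],[0,0,0],[0,0,0],[0,0,0],[0,0,0],[0,0,0]], "claw": [40,40,40,40,40,40,40,40]}}

```text
time_s: 13.2
position: [0.6177, -0.0452, 0.0597]
tool_rot: [[-0.265, 0.964, 0.001], [0.964, 0.265, -0.0], [-0.001, 0.001, -1.0]]
ft_force: [-0.3, -0.3, 4.7]
grip_width: 0.052
gripper_force: 64.4
```

Run:
```python
from h import *
p,d,C=grab("wrist","w5"); s=env.observe(); print(s["position"],s["ft_force"],s["q"],s["tool_rot"])
```

```text
[ 0.61770491 -0.04520897  0.05963982] [ 0.46270574 -0.04726184  5.95773613] [-1.51220226e+01  3.78466397e+01  7.62163380e+01  1.55093237e-04
  6.58804984e+01 -3.03950734e+01] [[-2.63418036e-01  9.64681310e-01  9.53011382e-04]
 [ 9.64681653e-01  2.63418382e-01 -2.54976039e-04]
 [-4.97011336e-04  8.52187307e-04 -9.99999513e-01]]
```

View pics/w5.png

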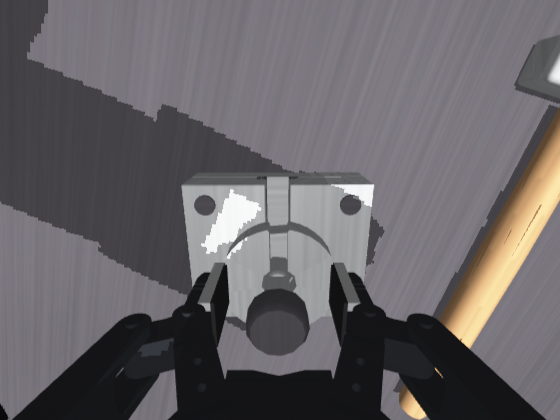

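The slot now lies along the T-slot (270–290, 180–280), crosswise to the block's x. Release and withdraw upward.

{"method": "arm_command", "body": {"turn": [[0,0,0],[0,0,0],[0,0,0],[0,0,0],[0,0,0],[0,0,0]], "xyz": [[0,0,0],[0,0,0],[0,0,0],[0,0,0],[0,0,0],[0,0,0]], "claw": [56,60,66,72,72,72]}}

```text
time_s: 13.85
position: [0.6174, -0.0451, 0.0593]
tool_rot: [[-0.267, 0.964, -0.0], [0.964, 0.267, 0.0], [0.0, -0.0, -1.0]]
ft_force: [-0.5, -0.2, 0.2]
grip_width: 0.0722
gripper_force: 0.0
```

{"method": "arm_command", "body": {"turn": [[0,0,0],[0,0,0],[0,0,0],[0,0,0],[0,0,0],[0,0,0],[0,0,0],[0,0,0]], "xyz": [[0,0,-0.1],[0,0,-0.3],[0,0,-0.5],[0,0,-0.5],[0,0,-0.5],[-0.5,0,-0.4],[-0.5,0,-0.2],[0,0,0]], "claw": [72,72,72,72,72,72,72,72]}}

```text
time_s: 14.65
position: [0.6317, -0.096, 0.1863]
tool_rot: [[-0.265, 0.964, 0.004], [0.964, 0.265, -0.002], [-0.003, 0.003, -1.0]]
ft_force: [-1.1, 0.1, -1.2]
grip_width: 0.0719
gripper_force: 0.0
```

Run:
```python
from h import *
p,d,C=grab("wrist","w6"); s=env.observe(); print(s["time_s"],s["position"],s["ft_force"],s["grip_width"])
W=cloud(d,C); m=(W[...,2]>.066)&(W[...,2]<.074)&(np.hypot(W[...,0]-.6177,W[...,1]+.0452)<.04)
Q=W[m]; A=np.c_[Q[:,:2]-[.6177,-.0452],np.ones(len(Q))]; co=np.linalg.lstsq(A,Q[:,2],rcond=None)[0]; print(len(Q),"slope deg",np.degrees(co[:2]),"top z",co[2])
```

```text
14.7 [ 0.63100283 -0.09442479  0.1850009 ] [ 0.28717801  0.69080188 -0.18455805] 0.07206311283799445
2609 slope deg [ 0.01109345 -0.00397141] top z 0.06959438308781168
```

View pics/w6.png

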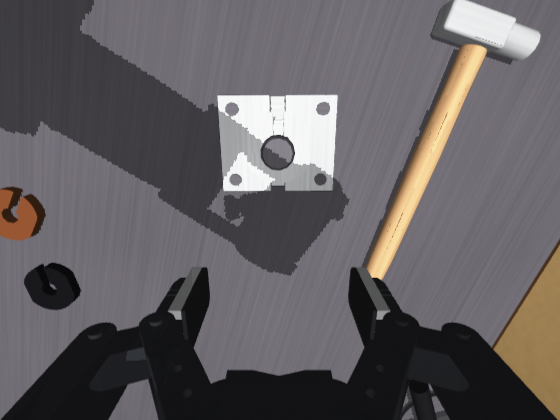

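The spacer lies flat on the seat: its top is at 69.6 mm and level, and the slot runs along the T-slot at (278,125). The gripper is clear and the hammer is untouched at (430,150). Handing in.

```bash
python3 -c "
from rig import env
print(env.close_job())"
```

```text
the job is handed in; nothing more can be done
None
```

The job is handed in at about 15 s: the slotted spacer lies flat on the first one, turned a quarter turn with its slot crosswise, and was released with the gripper clear. The highest push I read against the stud was about 7 N, and the hammer, ring and angle iron were not touched.

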